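Lock the pasta roller's collar and unload its cutter combs

TASK

Get the pasta roller ready to be put away: first turn the collar on its shaft until the thumb screw stands straight up over the shaft's upward-facing flat, and only then tighten the thumb screw clockwise until it is fully home. Then lift the sprung hold-down arm past its hold-open point so that it stays open by itself, take out every cutter comb lying on the deck and lay it down in the large compartment of the organiser, on the compartment's floor, and last of all swing the arm back down until it is shut. The collar must stay lined up; leave the other things on the counter where they are.

Things in the scene. Friction and masses are not known exactly. Their poses are not given: they have to be found in the camera images.
- roller: Aluminium pasta roller, fixed: base 160 (x) x 206 (y) mm, side plates at y = +-99 mm, 125 mm high (hinge posts at x = 85 mm: 161 mm), spring strut outside the -y one. Origin under its centre, z up, -x is its front (robot side). On top a deck 40 (x) x 192 mm (y), face 120 mm up, for the combs. A 16 mm shaft, flat side straight up, sticks out of the +y side at x 0, z 75, to y 210 mm.
- collar_axis (a point): Point on the shaft's axis in the middle of the collar (roller frame 0, 160, 75 mm); axes as the roller's, so the shaft runs along y. The collar is 36 mm in diameter and 22 mm wide.
- collar (a joint): Turn of the collar on the shaft, rad: 0 = thumb screw straight up over the flat, positive = screw leans to the roller's -x side (towards the robot). Range +-1.2. Stiff by friction (0.12 N m), stays where it is left; push the screw over to turn it. It counts as facing the flat within 0.12.
- screw (a joint): Turn of the thumb screw about its own axis (which points radially out of the collar), rad: grows clockwise seen from outside (from above when upright); starts at 0 to 0.3, stops fully home at 1.57; tight from 1.35. Friction 0.05 N m, stays where it is left.
- screw_wing (a point): Centre of the thumb screw's flat wing, 51 mm from the shaft axis. The wing is 10 mm thick along its x, 30 mm wide along its y and 22 mm high along its z (radially outward); below it a 9 mm stem. At screw = 0 the thickness lies along the roller's front-back direction.
- bail (a joint): Sprung hold-down arm, rad: 0 = resting on the combs, -0.06 = fully down with the deck empty, 1.6 = open stop, standing up. An over-centre spring pushes it shut below about 0.9 (about 0.7 N m at 0, i.e. 5 N at the handle) and holds it open above; it then swings to its stop by itself. Shut means below 0.1.
- bail_hinge (a point): Middle of the arm's hinge line, which runs along the roller's y (roller frame 85, 0, 150 mm).
- bail_handle (a point): Middle of the arm's handle: a round rod 12 mm thick and 176 mm long along y, 140 mm before and 30 mm above the hinge at joint bail = 0; it moves up and back about the hinge as the arm opens. Arms of 10 mm rod at y = +-88 mm join it to the hinge; the pressing bar (14 x 176 x 8 mm) crosses 85 mm before the hinge, above the middles of the combs.
- organiser: Grey plastic organiser tray without its lid, loose, 250 (x) x 190 (y) x 40 mm high, walls and floor 3 mm. Origin under its centre, z up. A divider at y = +40 mm splits off a strip of small compartments (+y side, holding small parts); the large compartment spans x = +-122 mm, y = -92 to +38 mm, its middle at y = -27 mm.
- comb_a_mid (a point): Centre of a cutter comb: loose brass block with a toothed upper edge, 56 (x) x 18 (y) x 28 mm (z), 90 g. Three to five of them lie on the deck in a row, length front to back, 34 mm apart or more, overhanging the deck 8 mm front and back; absent ones read None from the start.
- comb_b_mid (a point): Centre of a cutter comb: loose brass block with a toothed upper edge, 56 (x) x 18 (y) x 28 mm (z), 90 g. Three to five of them lie on the deck in a row, length front to back, 34 mm apart or more, overhanging the deck 8 mm front and back; absent ones read None from the start.
- comb_c_mid (a point): Centre of a cutter comb: loose brass block with a toothed upper edge, 56 (x) x 18 (y) x 28 mm (z), 90 g. Three to five of them lie on the deck in a row, length front to back, 34 mm apart or more, overhanging the deck 8 mm front and back; absent ones read None from the start.
- comb_d_mid (a point): Centre of a cutter comb: loose brass block with a toothed upper edge, 56 (x) x 18 (y) x 28 mm (z), 90 g. Three to five of them lie on the deck in a row, length front to back, 34 mm apart or more, overhanging the deck 8 mm front and back; absent ones read None from the start.
- comb_e_mid (a point): Centre of a cutter comb: loose brass block with a toothed upper edge, 56 (x) x 18 (y) x 28 mm (z), 90 g. Three to five of them lie on the deck in a row, length front to back, 34 mm apart or more, overhanging the deck 8 mm front and back; absent ones read None from the start.
- kettle: Stainless kettle, 170 mm wide, 210 mm high; a bystander to be left alone. Origin at its underside.
- pie_dish: Glass pie dish, 230 mm wide, 40 mm high; a bystander to be left alone. Origin at its underside.
- cup: Pink ceramic cup, 80 mm wide, 85 mm high; a bystander to be left alone. Origin at its underside.
- salt: White salt cellar, 44 mm wide, 55 mm high; a bystander to be left alone. Origin at its underside.
- spoon: Wooden spoon, 240 mm long; a bystander to be left alone. Origin at its underside.
- flour_jar: Glass jar, 90 mm wide, 150 mm high; a bystander to be left alone. Origin at its underside.
- crank: The roller's loose crank handle, about 110 mm long, its wooden grip standing 56 mm high; a bystander to be left alone. Origin at its underside.
Not all that is in view belongs to the job. What is shaped like the part that bears comb_d_mid but red is not meant. Leave any purple look-alike of the part that bears comb_b_mid alone.

How it is judged:
On the way, in this order (a step that is already met when the one before it is completed fails the run):
1. the collar is turned so that the still loose thumb screw faces the flat (value of joint collar between -0.12 and 0.12 rad and value of joint screw below 0.7 rad), for 0.2 s.
2. the thumb screw is tightened with the collar lined up (value of joint collar between -0.12 and 0.12 rad and value of joint screw above 1.35 rad), for 0.2 s.
3. the arm is lifted until it stays open, the combs still on the deck (value of joint bail above 1.4 rad and distance of each of comb_a_mid, comb_b_mid, comb_c_mid, comb_d_mid, comb_e_mid from where it was at the start of the episode below 0.03 m), for 0.3 s.
4. every comb lies in the large compartment, the arm still open (x of comb_a_mid in the frame of organiser between -0.115 and 0.115 m and y of comb_a_mid in the frame of organiser between -0.087 and 0.035 m and z of comb_a_mid in the frame of organiser between 0.005 and 0.026 m and x of comb_b_mid in the frame of organiser between -0.115 and 0.115 m and y of comb_b_mid in the frame of organiser between -0.087 and 0.035 m and z of comb_b_mid in the frame of organiser between 0.005 and 0.026 m and x of comb_c_mid in the frame of organiser between -0.115 and 0.115 m and y of comb_c_mid in the frame of organiser between -0.087 and 0.035 m and z of comb_c_mid in the frame of organiser between 0.005 and 0.026 m and x of comb_d_mid in the frame of organiser between -0.115 and 0.115 m and y of comb_d_mid in the frame of organiser between -0.087 and 0.035 m and z of comb_d_mid in the frame of organiser between 0.005 and 0.026 m and x of comb_e_mid in the frame of organiser between -0.115 and 0.115 m and y of comb_e_mid in the frame of organiser between -0.087 and 0.035 m and z of comb_e_mid in the frame of organiser between 0.005 and 0.026 m and value of joint bail above 1.2 rad), for 0.2 s.
At the end, for the whole second after the job is handed in: Collar within 0.12 rad of the flat, screw past 1.35 rad, arm shut (below 0.1 rad) and at rest, every comb lying on the floor of the organiser's large compartment (centre at most 26 mm above its underside), organiser upright (all of step 2 and value of joint bail below 0.1 rad and x of comb_a_mid in the frame of organiser between -0.115 and 0.115 m and y of comb_a_mid in the frame of organiser between -0.087 and 0.035 m and z of comb_a_mid in the frame of organiser between 0.005 and 0.026 m and x of comb_b_mid in the frame of organiser between -0.115 and 0.115 m and y of comb_b_mid in the frame of organiser between -0.087 and 0.035 m and z of comb_b_mid in the frame of organiser between 0.005 and 0.026 m and x of comb_c_mid in the frame of organiser between -0.115 and 0.115 m and y of comb_c_mid in the frame of organiser between -0.087 and 0.035 m and z of comb_c_mid in the frame of organiser between 0.005 and 0.026 m and x of comb_d_mid in the frame of organiser between -0.115 and 0.115 m and y of comb_d_mid in the frame of organiser between -0.087 and 0.035 m and z of comb_d_mid in the frame of organiser between 0.005 and 0.026 m and x of comb_e_mid in the frame of organiser between -0.115 and 0.115 m and y of comb_e_mid in the frame of organiser between -0.087 and 0.035 m and z of comb_e_mid in the frame of organiser between 0.005 and 0.026 m and angle between organiser's own z axis and vertical below 0.1 rad and velocity of joint bail below 0.05 rad/s); the robot touches nothing.
It fails at once if the thumb screw is tightened while the collar is off the flat (value of joint screw above 0.8 rad and (value of joint collar above 0.25 rad or value of joint collar below -0.25 rad)).
It fails at once if another thing on the counter is moved by more than 4 cm (distance of any of kettle, pie_dish, cup, salt, spoon, flour_jar, crank from where it was at the start of the episode above 0.04 m).
Of comb_a, comb_b, comb_c, comb_d, comb_e only 3 to 5 are there at a start; the rules pass over those that are not, and their reading is None.
At some moment in a run one of organiser may be knocked a few centimetres aside while the robot is not near it.
Once in a run the grip may slacken for a moment while it holds something.
It also fails if it takes over 210 s, if anything falls off the work surface, if the arm or the gripper's body presses on something with over 40 N, if the wrist force passes 120 N, or if a joint passes its speed limit or range.

ROBOT

A 6-joint arm with a two-finger parallel gripper is mounted at the origin on the work surface. World frame = base frame: x ahead of the robot, y to its left, z up, the work surface at z = 0. Lengths are in m, angles in rad, forces in N, time in s.
With the tool pointing down it reaches from about 0.425 to 0.95 m from the base axis. Payload 14.7 kg.
Tool frame: the origin (TCP) lies between the finger pads; the fingertips stand 17 mm ahead of it and the grasp point (between the pads) lies 2 mm behind it; z points along the fingers, y is the line along which they close (so a half turn about z gives the same grasp; the last joint's range is limited). The gripper opens to 85 mm and grips with 20 to 120 N. Pads are 22 mm wide; open, the fingers measure 114 mm over their backs; the gripper's body (76 mm by 85 mm) begins 54 mm behind the grasp point. The pads swing forward as they close: fully open they stand 13 mm farther back than shut.
Start: joints at [-1.329, 0.48, 1.596, -0, 1.065, -0.047], TCP at [0.185, -0.623, 0.248] pointing down, gripper open.
Joint ranges: [-2.75, 2.75], [-0.82, 2.05], [0.23, 2.67], [-1.56, 4.7], [0.09, 2.69], [-2.92, 2.92]. Speed limits (rad/s): [1.89, 1.89, 2.39, 3.01, 3.01, 3.01].

INTERFACE

Orientations are given as a 3x3 rotation matrix whose columns are the frame's x, y, z axes.
In Python, from rig import ctrl, jaws, planner, status, cams, job gives the robot as it stands. Calls block until the motion is done:
- ctrl.move_to(position, orientation): joint-space move of the TCP to a pose.
- ctrl.line_to(position, rot=None, velocity=0.15, f_stop=None): straight line of the TCP; rot=None keeps the orientation; velocity is the mean speed in m/s. With f_stop (N) it stops when the force on the tool has changed by that much, and returns True; else False.
- ctrl.move_joints(angles): joint-space move.
- jaws.set_gripper(opening): finger opening in m; the grip force is fixed at half the most; returns when the fingers have stopped.
- ctrl.dwell(seconds).
- planner.inverse_kinematics(position, orientation): joint angles nearest the present ones, or None.
- status.observe(): the state.
- cams.grab_frame(name): name is "scene" or "top" or "wrist"; returns (picture, depth): 384x512x3 uint8, blue, green, red; 384x512 float32, m along the optical axis (not along the pixel's ray), 0 where there is no reading.
- cams.calibration(name): a dict with "fx", "fy", "cx", "cy" (pixels), "xyz" and "orientation" of the camera in the world; the wrist camera has in their place "tool_from_camera" (4x4, takes a point from camera to tool coordinates, whose origin is the TCP and whose axes are the flange's). Camera axes: x right, y up, looking along -z (the intrinsics and any distortion apply to the point x, -y, -z); pixel columns grow to the right and rows downward; lengths in m; the calibration is good to about 2 mm. A picture is of the moment at which its call begins: read the wrist's pose just before it. calibration takes no time and is no camera call.
A pose or a line that the arm cannot do raises ctrl.MotionError and nothing moves.
- job.hand_in(): hands the job in; it is judged then, once.
The state is a dict: "time_s": time; "joint_pos": joint angles; "joint_vel": joint speeds; "tau": joint torques, N m; "ee_pos": TCP position; "ee_rot": TCP orientation; "force": force on the tool from outside, world axes, zero at the start; "ft_torque": the same for the moment, N m; "width": finger opening in m; "finger_force": force on a finger pad.
Only numpy, scipy, OpenCV 4.12 (cv2) and the standard library are available. Lean on these libraries where they do the work, as an engineer would, in place of code of your own. Each camera call takes 0.05 s, during which the arm holds its last target. There are 200 camera calls.

## Working session

There is one attempt and no reset: what is moved stays moved. The work goes in short steps, each a Python script; the robot and the scene stay as the last script left them, time stands still between calls to the robot, and variables do not carry over. Pictures are saved under pics/ and viewed, at most 14 in all, crops included, and the job is handed in when it is done.

```bash
ls; mkdir -p pics; python3 - <<'E'
from rig import ctrl,jaws,planner,status,cams,job
import cv2,numpy as np
for n in ("scene","top"):
    p,d=cams.grab_frame(n); cv2.imwrite(f"pics/{n}0.png",cv2.resize(p,(800,600),interpolation=cv2.INTER_CUBIC)); np.save(f"pics/{n}0.npy",d)
    print(n,cams.calibration(n))
print(cams.calibration("wrist")); print(status.observe())
E
```

```text
pics
scene {'fx': 476.19803400430436, 'fy': 476.19803400430436, 'cx': 253.88112304010372, 'cy': 188.66399454751706, 'xyz': array([ 1.00837585, -0.67768816,  1.34664388]), 'orientation': array([[ 0.85287001, -0.42376904,  0.30501237],
       [ 0.52210326,  0.69730373, -0.49109641],
       [-0.00457481,  0.57808935,  0.81596064]])}
top {'fx': 408.2234532717342, 'fy': 408.2234532717342, 'cx': 260.14537371678125, 'cy': 192.27500433659725, 'xyz': array([0.40043691, 0.01321405, 1.70359045]), 'orientation': array([[ 0.02569985,  0.99361789, -0.10983174],
       [-0.99961769,  0.02442217, -0.01296272],
       [-0.01019766,  0.11012289,  0.99386566]])}
{'fx': 307.0380533775772, 'fy': 307.0380533775772, 'cx': 258.31344627015477, 'cy': 190.13245479436847, 'tool_from_camera': array([[-6.13104154e-05,  9.60357882e-01,  2.78770039e-01,
         7.03398762e-02],
       [ 9.99999624e-01,  3.00046827e-04, -8.13724255e-04,
         1.29128358e-03],
       [-8.65110568e-04,  2.78769885e-01, -9.60357539e-01,
        -1.26219598e-01],
       [ 0.00000000e+00,  0.00000000e+00,  0.00000000e+00,
         1.00000000e+00]])}
{'time_s': 0.1, 'joint_pos': array([-1.32864111e+00,  4.80767965e-01,  1.59682347e+00,  1.93246464e-05,
        1.06513077e+00, -4.65913604e-02]), 'joint_vel': array([-0.00074692, -0.0020342 , -0.00147515, -0.0002497 ,  0.00066073,
       -0.00086304]), 'tau': array([ 8.44509350e-05, -9.52253866e+01, -4.31043148e+01, -1.01148808e-04,
        5.19107896e-03,  4.61245463e-05]), 'ee_pos': array([ 0.1850307 , -0.62272284,  0.24773262]), 'ee_rot': array([[ 9.58604220e-01,  2.84741787e-01, -2.54449226e-04],
       [ 2.84741892e-01, -9.58603590e-01,  1.10065228e-03],
       [ 6.94857556e-05, -1.12754227e-03, -9.99999362e-01]]), 'force': array([-0.86086327, -0.26695707,  0.67569985]), 'ft_torque': array([-0.0091401 , -0.00738781,  0.00717706]), 'finger_force': 0.0, 'width': 0.08533494124781427}
```

View pics/scene0.png

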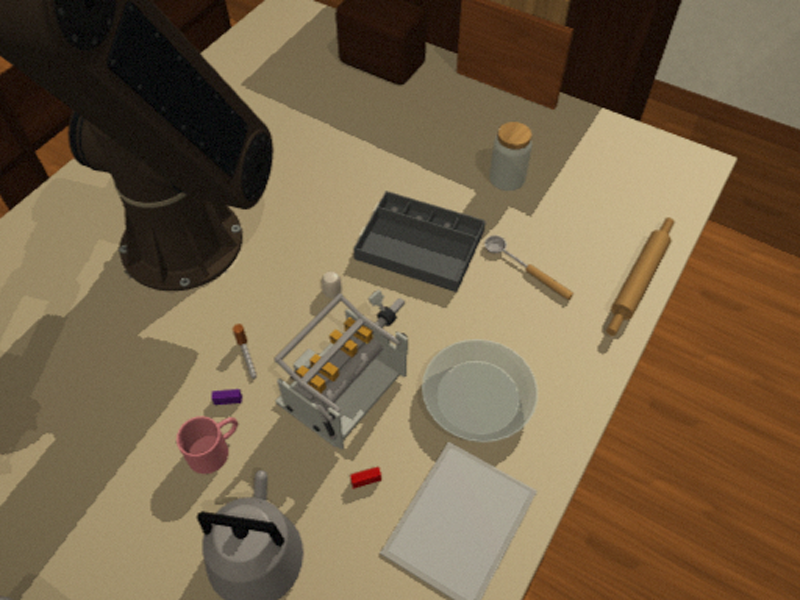

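View pics/top0.png

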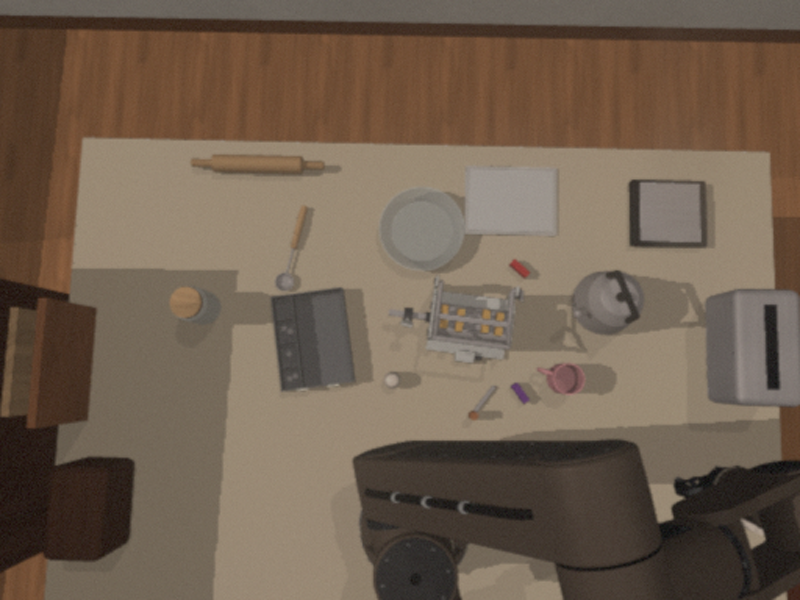

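The scene picture shows the roller at about (345,365), with its shaft and collar at (388,315), and the organiser at (420,240). In the top view these are at (470,325), (408,316) and (313,340), and four combs appear to be on the deck. I'll enlarge both.

```bash
cat > h.py <<'E'
from rig import ctrl,jaws,planner,status,cams,job
import cv2,numpy as np
def campose(n,obs=None):
    c=cams.calibration(n)
    if n!="wrist": return c,np.array(c["orientation"]),np.array(c["xyz"])
    T=c["tool_from_camera"]; R=obs["ee_rot"]
    return c,R@T[:3,:3],R@T[:3,3]+obs["ee_pos"]
def ray(n,u,v,obs=None):
    c,R,t=campose(n,obs); return R@np.array([(u-c["cx"])/c["fx"],-(v-c["cy"])/c["fy"],-1.]),t
def px(n,u,v,depth,obs=None):      # pixel + depth -> world
    d,t=ray(n,u,v,obs); return t+d*depth
def atz(n,u,v,z,obs=None):         # pixel + known height -> world
    d,t=ray(n,u,v,obs); return t+d*(z-t[2])/d[2]
def proj(n,P,obs=None):
    c,R,t=campose(n,obs); q=R.T@(np.asarray(P)-t)
    return c["cx"]+c["fx"]*q[0]/-q[2], c["cy"]-c["fy"]*q[1]/-q[2]
def cloud(n,D,obs=None):
    c,R,t=campose(n,obs); v,u=np.mgrid[:D.shape[0],:D.shape[1]]
    q=np.stack([(u-c["cx"])/c["fx"],-(v-c["cy"])/c["fy"],-np.ones(D.shape)],-1)*D[...,None]
    return q@R.T+t
E
python3 - <<'E'
from h import *
p=cv2.imread("pics/scene0.png");q=cv2.imread("pics/top0.png")
for n,(x0,y0),(w,h),k in(("scene",(165,105),(110,190),3),("top",(165,165),(180,95),4)):
    im=cv2.imread(f"pics/{n}0.png"); im=cv2.resize(im,(512,384),interpolation=cv2.INTER_AREA)
    cv2.imwrite(f"pics/{n}1.png",cv2.resize(im[y0:y0+h,x0:x0+w],None,fx=k,fy=k,interpolation=cv2.INTER_CUBIC))
# heights
for n in("scene","top"):
    D=np.load(f"pics/{n}0.npy"); C=cloud(n,D)
    z=C[...,2]; print(n,np.median(z[(z>-.02)&(z<.02)]))
D=np.load("pics/top0.npy");C=cloud("top",D)
z=C[...,2]
def box(m):
    P=C[m][:,:2].astype(np.float32); r=cv2.minAreaRect(P); print(len(P),r)
v,u=np.mgrid[:384,:512]
m=(u>170)&(u<232)&(v>180)&(v<255)&(z>.03)&(z<.06); box(m)   # organiser rim
m=(u>268)&(u<340)&(v>175)&(v<240)&(z>.1); box(m)
E
```

```text
scene 0.00236680118362953
top 0.0011882860635881176
316 ((0.4765954613685608, 0.27992281317710876), (0.2540002465248108, 0.19190791249275208), 9.306655883789062)
1095 ((0.5055088996887207, -0.12097601592540741), (0.22228297591209412, 0.25841575860977173), 78.7625503540039)
```

View pics/top1.png

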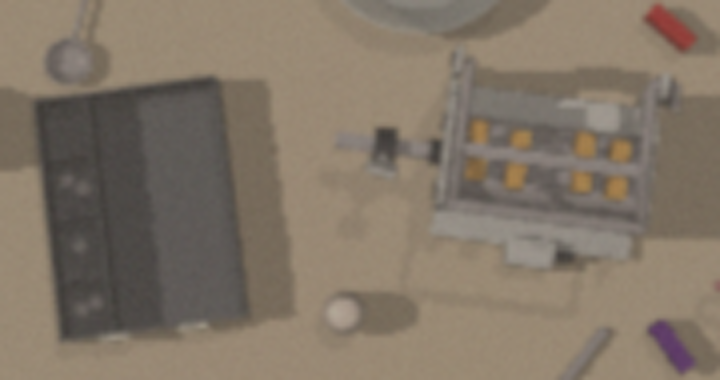

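View pics/scene1.png

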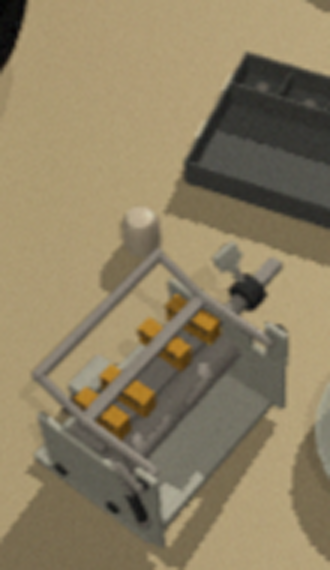

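Four combs sit on the deck at crop x of about 478, 518, 584 and 618. The roller is yawed about -0.1 rad, and the screw leans towards the robot. Next is a closer look from above.

```bash
python3 - <<'E'
from h import *
for k,(u,v,z) in dict(shaftend=(338,141,.08),shaftplate=(440,150,.08),collar=(385,147,.09),frontL=(433,232,.01),frontR=(632,257,.01),postL=(458,58,.16),postR=(655,85,.16),kettle=(800,0,0)).items():
    print(k,atz("top",165+u/4,165+v/4,z).round(3))
o=status.observe()
ctrl.line_to([*o["ee_pos"][:2],.44],velocity=.3)
yaw=-.1; c,s=np.cos(yaw),np.sin(yaw)
R=np.array([[c,s,0],[s,-c,0],[0,0,-1]])
for z in(.44,.42,.40,.38):
    try: ctrl.move_to([.50,-.08,z],R); break
    except ctrl.MotionError as e: print(z,e)
o=status.observe(); p,d=cams.grab_frame("wrist")
np.savez("pics/w1.npz",d=d,p=p,ee_pos=o["ee_pos"],ee_rot=o["ee_rot"]); cv2.imwrite("pics/w1.png",cv2.resize(p,(800,600),interpolation=cv2.INTER_CUBIC)); print(o["ee_pos"],o["time_s"],o["joint_pos"])
E
```

```text
shaftend [0.547 0.076 0.08 ]
shaftplate [ 0.54  -0.026  0.08 ]
collar [0.541 0.029 0.09 ]
frontL [ 0.461 -0.022  0.01 ]
frontR [ 0.441 -0.228  0.01 ]
postL [ 0.622 -0.039  0.16 ]
postR [ 0.6   -0.227  0.16 ]
kettle [ 0.715 -0.404  0.   ]
[ 0.50004143 -0.08061541  0.43991829] 3.1333 [-2.19578141e-01  1.25302373e-01  1.63375030e+00 -1.77366981e-04
  1.38263423e+00  1.45183016e+00]
```

View pics/w1.png

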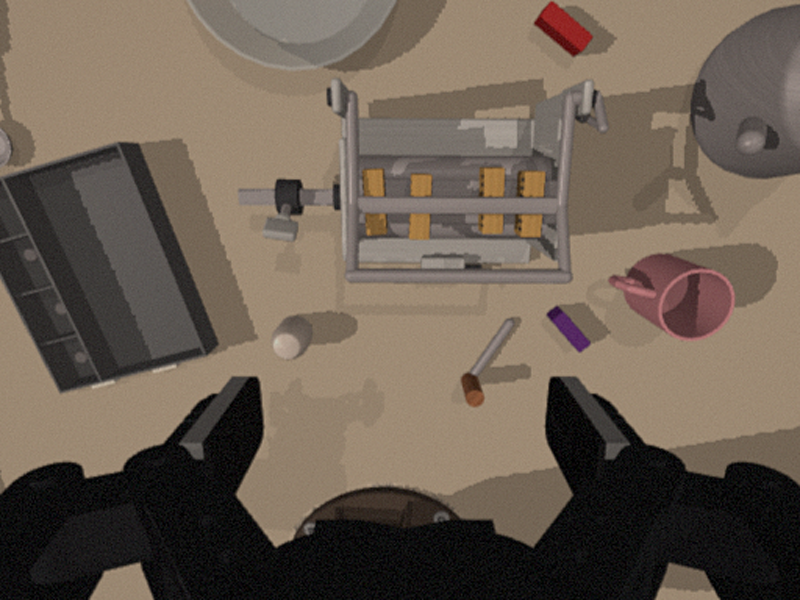

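This view shows everything: the handle runs (352,277)–(568,276), the shaft end is at (238,197), the collar at (289,197) and the wing at (280,230). The combs are at x = 375, 420, 491 and 531. I'll fit the roller pose.

```bash
cat >> h.py <<'E'
def load(f):
    z=np.load(f); return z["p"],z["d"],dict(ee_pos=z["ee_pos"],ee_rot=z["ee_rot"])
def Rz(a): c,s=np.cos(a),np.sin(a); return np.array([[c,-s,0],[s,c,0],[0,0,1.]])
E
python3 - <<'E'
from h import *
from scipy.optimize import least_squares
p,d,o=load("pics/w1.npz"); K=1.5625
obs=[((-.055,.088,.18),(352,277)),((-.055,-.088,.18),(568,276)),((0,.21,.075),(238,197)),((0,.16,.075),(289,197))]
f=lambda x:np.concatenate([np.array(proj("wrist",Rz(x[2])@np.array(P)+[x[0],x[1],0],o))-np.array(q)/K for P,q in obs])
r=least_squares(f,[.53,-.12,-.1]); X=r.x; print("roller",X,r.fun.round(1))
R=Rz(X[2]);t=np.array([X[0],X[1],0]); inv=lambda P:(P-t)@R
C=cloud("wrist",d,o)
def at(u,v,w=1):
    u,v=round(u/K),round(v/K); return inv(np.median(C[v-w:v+w+1,u-w:u+w+1].reshape(-1,3),0))
for u,v in((374,182),(375,222),(420,185),(420,226),(491,182),(491,222),(532,184),(531,222),(280,230),(271,232),(289,232),(450,205),(285,209),(460,277)): print((u,v),at(u,v).round(3))
for th in np.arange(.2,1.2,.1):
    P=R@np.array([-.051*np.sin(th),.16,.075+.051*np.cos(th)])+t; print(round(th,1),(np.array(proj("wrist",P,o))*K).round(0))
m=(C[...,2]>.032)&(C[...,2]<.05); v,u=np.mgrid[:384,:512]; m&=(u<145)&(v>85)&(v<255)
print(cv2.minAreaRect(C[m][:,:2].astype(np.float32)))
# red brown things: salt etc world
for n,(a,b) in dict(salt=(287,345),purple=(568,328),crank=(473,395),cup=(690,300),cuphandle=(625,285),kettle=(770,90)).items():
    print(n,np.round(C[round(b/K),round(a/K)],3))
E
```

```text
roller [ 0.52744187 -0.13106163 -0.10154912] [ 0.3 -0.9 -1.8 -0.2  1.3  0.4  0.5  0.5]
(374, 182) [0.02  0.071 0.149]
(375, 222) [-0.015  0.07   0.149]
(420, 185) [0.017 0.032 0.149]
(420, 226) [-0.019  0.031  0.149]
(491, 182) [ 0.02  -0.028  0.149]
(491, 222) [-0.015 -0.03   0.149]
(532, 184) [ 0.017 -0.063  0.149]
(531, 222) [-0.015 -0.065  0.148]
(280, 230) [-0.025  0.159  0.128]
(271, 232) [-0.026  0.167  0.131]
(289, 232) [-0.026  0.151  0.126]
(450, 205) [0.001 0.007 0.157]
(285, 209) [-0.009  0.16   0.101]
(460, 277) [-0.054  0.     0.187]
0.2 [278. 213.]
0.3 [279. 219.]
0.4 [280. 224.]
0.5 [281. 228.]
0.6 [282. 233.]
0.7 [283. 236.]
0.8 [284. 240.]
0.9 [285. 242.]
1.0 [286. 245.]
1.1 [288. 247.]
((0.47589921951293945, 0.27871057391166687), (0.25446441769599915, 0.19378340244293213), 9.408791542053223)
salt [0.379 0.063 0.054]
purple [ 0.357 -0.266  0.028]
crank [ 0.296 -0.144  0.057]
cup [ 0.375 -0.412  0.022]
cuphandle [ 0.415 -0.315  0.063]
kettle [ 0.595 -0.417  0.11 ]
```

The fit residual is about 1 px. The collar is at about 0.45 rad, and there are combs at roller y = +70, +31, -29 and -64 mm. I'll grip the wing along its tilted axis and swing it upright.

```bash
cat >> h.py <<'E'
RX,RY,RA=.5274,-.1311,-.1015
RR=Rz(RA); RT=np.array([RX,RY,0])
W=lambda P:RR@np.asarray(P,float)+RT          # roller -> world
def wing(th,r,ph):                            # tool pose at radius r on screw axis
    s,c=np.sin(th),np.cos(th)
    T=np.array([[0,c,s],[1,0,0],[0,s,-c]])
    return W([-r*s,.16,.075+r*c]),RR@T@Rz(ph)
def snap(f,name="wrist",size=(800,600)):
    o=status.observe(); p,d=cams.grab_frame(name)
    np.savez(f"pics/{f}.npz",p=p,d=d,ee_pos=o["ee_pos"],ee_rot=o["ee_rot"]); cv2.imwrite(f"pics/{f}.png",cv2.resize(p,size,interpolation=cv2.INTER_CUBIC))
def st(): 
    o=status.observe(); print(round(o["time_s"],2),o["ee_pos"].round(4),"F",o["force"].round(1),"T",o["ft_torque"].round(2),"w",round(o["width"],4),"ff",round(o["finger_force"],1),"j",o["joint_pos"].round(2)); return o
E
python3 - <<'E'
from h import *
jaws.set_gripper(.05)
ctrl.move_to(*wing(.45,.17,.1)); 
p,R=wing(.45,.052,.1)
print(ctrl.line_to(p,R,velocity=.08,f_stop=8)); st()
jaws.set_gripper(.0); st()
for th in np.arange(.375,-.001,-.075): ctrl.line_to(*wing(th,.052,.1),velocity=.03)
ctrl.dwell(.4); st(); snap("t1")
E
```

```text
Traceback (most recent call last):
rig.MotionError: the arm cannot follow that straight line within its joint ranges
```

```bash
python3 - <<'E'
from h import *
st()
for th in(.45,.3,0):
  for r in(.17,.11,.052):
    for ph in (.1,.1+np.pi,1.5):
      q=planner.inverse_kinematics(*wing(th,r,ph)); print(th,r,round(ph,1),None if q is None else np.round(q,2))
E
```

```text
4.71 [0.4712 0.0354 0.2289] F [ 0.5 -0.  -0.3] T [0.05 0.23 0.04] w 0.0496 ff 0.0 j [ 0.07  0.1   2.35 -0.29  0.26  0.53]
0.45 0.17 0.1 [ 0.07  0.1   2.35 -0.29  0.26  0.53]
0.45 0.17 3.2 [ 0.07  0.1   2.35 -0.29  0.26 -2.61]
0.45 0.17 1.5 [ 0.07  0.1   2.35 -0.29  0.26  1.93]
0.45 0.11 0.1 [ 0.05  0.26  2.36 -0.72  0.1   0.95]
0.45 0.11 3.2 [ 0.05  0.26  2.36 -0.72  0.1  -2.19]
0.45 0.11 1.5 [ 0.05  0.26  2.36 -0.72  0.1   2.35]
0.45 0.052 0.1 [0.04 0.4  2.36 3.9  0.09 2.62]
0.45 0.052 3.2 [ 0.04  0.4   2.36  3.9   0.09 -0.52]
0.45 0.052 1.5 [ 0.04  0.4   2.36  3.9   0.09 -2.27]
0.3 0.17 0.1 [ 0.03  0.15  2.18 -0.08  0.51  0.3 ]
0.3 0.17 3.2 [ 0.03  0.15  2.18 -0.08  0.51 -2.84]
0.3 0.17 1.5 [ 0.03  0.15  2.18 -0.08  0.51  1.7 ]
0.3 0.11 0.1 [ 0.03  0.28  2.21 -0.11  0.36  0.33]
0.3 0.11 3.2 [ 0.03  0.28  2.21 -0.11  0.36 -2.81]
0.3 0.11 1.5 [ 0.03  0.28  2.21 -0.11  0.36  1.73]
0.3 0.052 0.1 [ 0.02  0.4   2.22 -0.17  0.22  0.38]
0.3 0.052 3.2 [ 0.02  0.4   2.22 -0.17  0.22 -2.76]
0.3 0.052 1.5 [ 0.02  0.4   2.22 -0.17  0.22  1.78]
0 0.17 0.1 [-0.    0.34  1.84 -0.    0.96  0.2 ]
0 0.17 3.2 None
0 0.17 1.5 [-0.    0.34  1.84 -0.    0.96  1.6 ]
0 0.11 0.1 [-0.    0.41  1.9  -0.    0.83  0.2 ]
0 0.11 3.2 None
0 0.11 1.5 [-0.    0.41  1.9  -0.    0.83  1.6 ]
0 0.052 0.1 [-0.    0.49  1.95 -0.    0.7   0.2 ]
0 0.052 3.2 None
0 0.052 1.5 [-0.    0.49  1.95 -0.    0.7   1.6 ]
```

The wrist is near-singular at a 0.45 tilt. I'll straddle the wing along the 0.27 axis instead, and closing the jaws will push it over.

```bash
python3 - <<'E'
from h import *
jaws.set_gripper(.062)
ctrl.move_to(*wing(.27,.17,.1)); 
p,R=wing(.27,.052,.1)
print(ctrl.line_to(p,R,velocity=.08,f_stop=8)); st()
jaws.set_gripper(.0); st()
for th in (.2,.13,.06,0): ctrl.line_to(*wing(th,.052,.1),velocity=.03)
ctrl.dwell(.4); st(); snap("t1")
E
```

```text
False
7.01 [0.53   0.0295 0.1255] F [-0.6 -0.4 -0.1] T [ 0.03  0.14 -0.  ] w 0.062 ff 0.0 j [ 0.02  0.41  2.2  -0.12  0.27  0.33]
7.53 [0.5301 0.0294 0.1254] F [-3.  -1.7  5.3] T [-0.46  0.33 -0.2 ] w 0.009 ff 58.4 j [ 0.02  0.41  2.2  -0.12  0.27  0.33]
9.01 [0.5443 0.0279 0.1276] F [-0.1 -2.1 11.4] T [-0.48  0.11 -0.06] w 0.0086 ff 64.2 j [-0.    0.49  1.95 -0.    0.7   0.2 ]
```

View pics/t1.png

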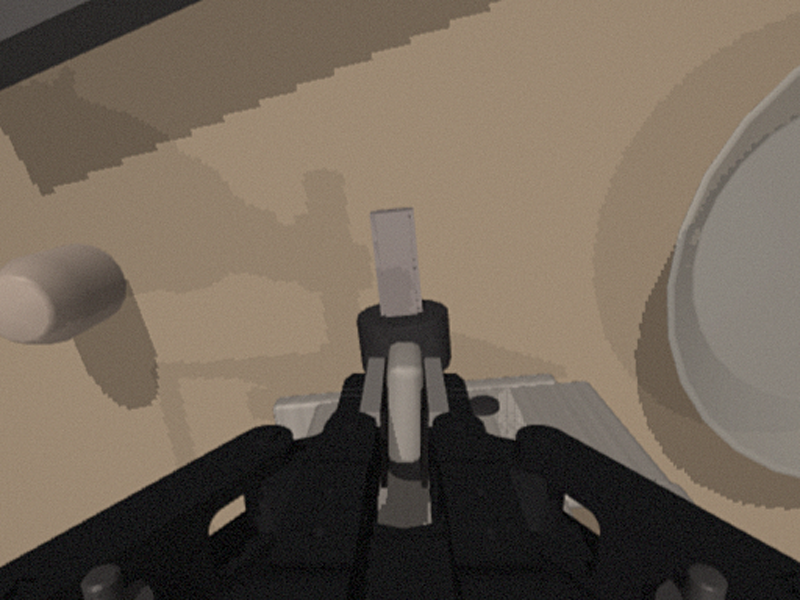

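The wing is held between the pads at (405,400), upright over the shaft. Now I'll tighten it.

```bash
python3 - <<'E'
from h import *
for ph in (.35,.6,.85,1.1,1.3,1.45,1.55,1.6):
    ctrl.line_to(*wing(0,.052,ph),velocity=.02); 
    o=status.observe(); print(ph,round(o["time_s"],2),o["force"].round(1),o["ft_torque"].round(2),round(o["width"],4))
ctrl.dwell(.4); st()
jaws.set_gripper(.035); p,R=wing(0,.17,1.6)
ctrl.line_to(p,velocity=.1); ctrl.move_to(*wing(0,.2,.1)); snap("t2"); st()
E
```

```text
0.35 9.46 [-3.2 -0.4 14.9] [-0.16  0.63 -0.06] 0.0086
0.6 9.86 [-6.   1.9 15.9] [0.43 0.95 0.01] 0.0091
0.85 10.26 [-7.6  5.2 19.4] [ 1.1   1.32 -0.05] 0.0089
1.1 10.66 [-7.7  9.8 19.9] [ 2.    1.57 -0.04] 0.0085
1.3 11.01 [-7.9 13.9 19.8] [ 2.67  1.68 -0.01] 0.009
1.45 11.31 [-8.8 17.3 19.6] [3.27 1.63 0.01] 0.0085
1.55 11.56 [-8.5 18.6 19.4] [3.67 1.63 0.03] 0.0088
1.6 11.81 [-5.4 17.1 17.1] [3.22 1.09 0.47] 0.0088
12.21 [0.5432 0.0295 0.1274] F [-6.5 18.5 19.2] T [3.33 1.24 0.47] w 0.0088 ff 63.5 j [-0.    0.49  1.95  0.    0.7   1.7 ]
15.36 [0.5435 0.0281 0.2748] F [-0.5  0.7  0.2] T [-0.01  0.07 -0.01] w 0.0348 ff 0.0 j [-0.    0.3   1.81  0.    1.03  0.2 ]
```

View pics/t2.png

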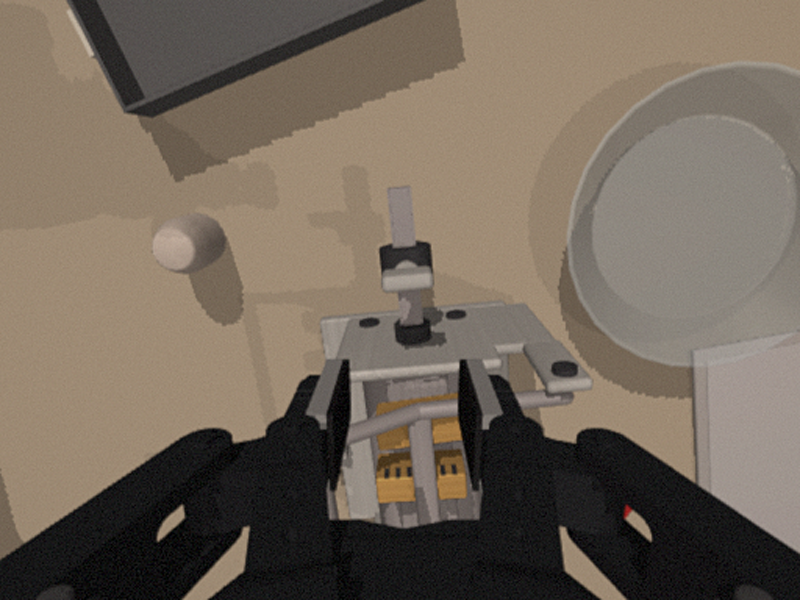

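The wing now lies across the shaft and is centred on it at (407,277), and the torque rose at the stop, so the screw is home. Next I'll grip the handle and follow its arc.

```bash
cat >> h.py <<'E'
def handle(b,dz=0,dx=0):
    a=np.arctan2(.03,.14)+b; r=np.hypot(.03,.14)
    return W([.085-r*np.cos(a)+dx,0,.15+r*np.sin(a)+dz])
RH=wing(0,.1,0)[1]
E
python3 - <<'E'
from h import *
jaws.set_gripper(.05)
ctrl.move_to(handle(0,.12),RH)
print(ctrl.line_to(handle(0,.0),velocity=.1,f_stop=8)); st()
jaws.set_gripper(0); st()
for b in np.arange(.1,1.51,.1):
    ctrl.line_to(handle(b),velocity=.06)
    o=status.observe(); print(round(b,2),round(o["time_s"],2),o["force"].round(1),round(o["width"],4))
    if np.linalg.norm(o["force"])>60: print("stop"); break
st()
E
```

```text
False
17.73 [ 0.473  -0.1256  0.1805] F [ 0.2 -0.4  0.5] T [-0.01  0.    0.01] w 0.0502 ff 0.0 j [-0.32  0.35  2.03 -0.    0.76 -0.22]
18.18 [ 0.4731 -0.1256  0.1804] F [1.7 1.2 6.6] T [ 0.1  -0.15 -0.03] w 0.01 ff 58.6 j [-0.32  0.35  2.03  0.    0.76 -0.22]
0.1 18.57 [ 3.8 -1.3 -5.1] 0.01
0.2 18.96 [ 3.7 -3.7 -9.6] 0.0097
0.3 19.35 [-1.6 -3.5 -5.5] 0.0102
0.4 19.74 [-6.6 -4.9 -3. ] 0.0098
0.5 20.13 [-12.   -5.1   2.8] 0.0097
0.6 20.52 [-18.   -4.3  10.3] 0.0098
0.7 20.92 [-26.4  -3.1  24.8] 0.0099
0.8 21.31 [-30.1  -2.4  36.3] 0.0096
0.9 21.7 [-20.9  -0.8  34.8] 0.01
1.0 22.09 [-10.1  -3.7  26.3] 0.0096
1.1 22.48 [-4.  -3.2 16.3] 0.0098
1.2 22.88 [-5.4 -3.9 18.1] 0.0098
1.3 23.27 [-1.9 -7.   7.9] 0.0096
1.4 23.66 [-0.9 -6.3  2.3] 0.0096
1.5 24.05 [ 0.8 -5.   7. ] 0.0097
24.05 [ 0.6329 -0.1421  0.2926] F [ 0.8 -5.   7. ] T [-0.62  0.12  0.07] w 0.0097 ff 62.6 j [-0.27  0.44  1.55 -0.    1.15 -0.17]
```

```bash
python3 - <<'E'
from h import *
jaws.set_gripper(.05); ctrl.line_to(handle(1.5,.13),velocity=.15); ctrl.dwell(.4)
R=RR@np.diag([1,-1,-1.])
ctrl.line_to([.50,-.08,.44],velocity=.2); ctrl.move_to([.50,-.04,.44],R); snap("w2"); st()
E
```

```text
28.38 [ 0.5002 -0.0402  0.4398] F [ 0.4 -0.4 -0.1] T [0.   0.02 0.03] w 0.05 ff 0.0 j [-0.14  0.12  1.64 -0.    1.38  1.53]
```

View pics/w2.png

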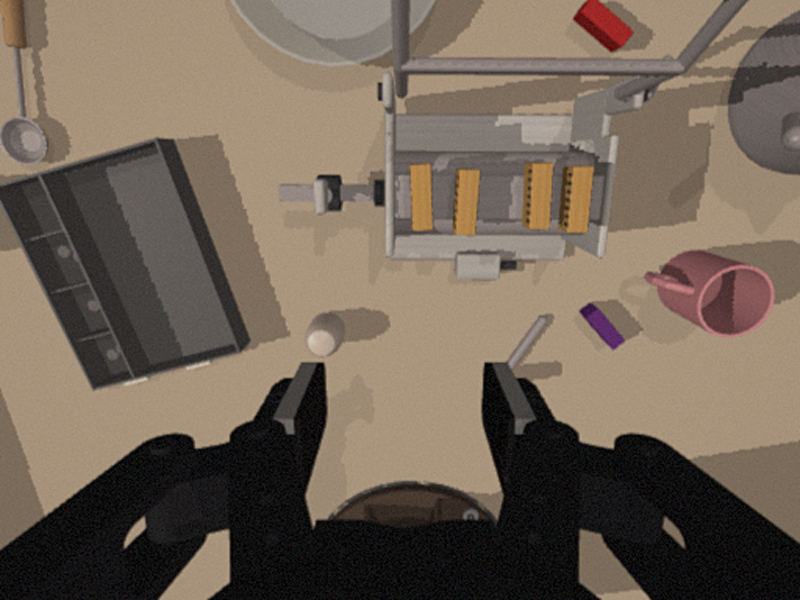

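The arm stands open, with combs centred at (421,198), (467,201), (539,196) and (577,199). I'll grip them end to end along roller x, and re-measure the organiser from the wrist cloud before each placing.

```bash
cat >> h.py <<'E'
VIEW=np.array([.50,.03,.44]); RV=RR@np.diag([1,-1,-1.])
def organiser():
    o=status.observe(); p,d=cams.grab_frame("wrist"); C=cloud("wrist",d,o)
    m=(d>0)&(C[...,2]>.033)&(C[...,2]<.05)&(C[...,0]>.25)&(C[...,0]<.7)&(C[...,1]>.12)&(C[...,1]<.5)
    m=cv2.morphologyEx(m.astype(np.uint8),cv2.MORPH_CLOSE,np.ones((3,3)))
    n,L,S,_=cv2.connectedComponentsWithStats(m); m=(L==1+S[1:,4].argmax())&(d>0)&(C[...,2]>.033)&(C[...,2]<.05)
    c,(w,h),a=cv2.minAreaRect(C[m][:,:2].astype(np.float32))
    if w<h: w,h,a=h,w,a-90
    a=(a+90)%180-90
    print("org",np.round(c,4),round(w,3),round(h,3),round(a,1)); return np.array([*c,0]),np.radians(a),(w,h)
def topdown(ang): # tool y along direction ang (or opposite), tool x at ang+90deg
    return Rz(ang)@np.array([[0,1,0],[1,0,0],[0,0,-1.]])
E
python3 - <<'E'
from h import *
p,d,o=load("pics/w2.npz")
C=(cloud("wrist",d,o)-RT)@RR
hsv=cv2.cvtColor(p,cv2.COLOR_BGR2HSV)
m=(C[...,2]>.140)&(C[...,2]<.158)&(abs(C[...,1])<.095)&(abs(C[...,0])<.045)&(hsv[...,1]>110)
n,L,S,_=cv2.connectedComponentsWithStats(m.astype(np.uint8))
for i in range(1,n):
    if S[i,4]>30: q=C[L==i]; r=cv2.minAreaRect(q[:,:2].astype(np.float32)); print(S[i,4],np.round(r[0],4),np.round(r[1],3),round(r[2],1),np.median(q[:,2]).round(4))
for u,v in((421,198),(467,201),(539,196),(577,199)): print(((atz("wrist",u/1.5625,v/1.5625,.148,o)-RT)@RR).round(4))
jaws.set_gripper(.075); ctrl.move_to(VIEW,RV); c,a,s=organiser()
for x,y in((-.056,-.055),(.056,0)): print(planner.inverse_kinematics(c+Rz(a)@np.array([x,y,.021]),topdown(a)))
E
```

```text
554 [0.0021 0.0714] [0.056 0.017] 2.8 0.1487
602 [ 0.0034 -0.0305] [0.055 0.018] 1.0 0.1487
607 [ 0.0002 -0.0644] [0.054 0.018] 0.5 0.1487
564 [-0.0019  0.032 ] [0.018 0.055] 88.1 0.1487
[0.0016 0.0712 0.148 ]
[-0.0009  0.0317  0.148 ]
[ 0.0034 -0.0297  0.148 ]
[ 0.0009 -0.0625  0.148 ]
org [0.4762 0.2789] 0.254 0.192 9.4
[ 4.01816156e-01  6.24124068e-01  2.14602388e+00 -4.44089210e-16
  3.71444706e-01  2.38532523e-01]
[ 4.46571916e-01  7.15526849e-01  1.85753169e+00 -4.44089210e-16
  5.68534114e-01  2.83288284e-01]
```

```bash
cat >> h.py <<'E'
HOV=np.array([.476,.30,.42])
def pick(x,y):
    R=topdown(RA); jaws.set_gripper(.078)
    o=status.observe()
    if o["ee_pos"][2]<.3: ctrl.line_to([*o["ee_pos"][:2],.32],velocity=.25)
    ctrl.move_to(W([x,y,.27]),R); s=ctrl.line_to(W([x,y,.136]),velocity=.12,f_stop=8)
    jaws.set_gripper(0); o=st(); print("stopped",s)
    ctrl.line_to(W([x,y,.30]),velocity=.15); return status.observe()["width"]
def place(sx,sy):
    ctrl.move_to(HOV,topdown(.16)); c,a,s=organiser()
    assert abs(s[0]-.254)<.012 and abs(s[1]-.192)<.012
    w=status.observe()["width"]; print("width",round(w,4))
    if w<.045: print("LOST"); return
    q=c+Rz(a)@np.array([sx,sy,0]); R=topdown(a)
    ctrl.move_to(q+[0,0,.15],R); s=ctrl.line_to(q+[0,0,.0215],velocity=.12,f_stop=8); st(); print("stopped",s)
    jaws.set_gripper(.074); ctrl.line_to(q+[0,0,.2],velocity=.2)
E
python3 - <<'E'
from h import *
print(pick(.002,.0713)); place(-.056,-.055)
ctrl.move_to(HOV,topdown(.16)); snap("p1"); organiser(); st()
E
```

```text
32.62 [ 0.537  -0.0605  0.137 ] F [-2.5  0.3 12.8] T [0.05 0.61 0.07] w 0.055 ff 61.6 j [-0.17  0.47  1.95 -0.    0.71 -0.07]
stopped False
0.05514457344697759
org [0.4772 0.2789] 0.254 0.189 9.3
width 0.0546
37.67 [0.4312 0.2158 0.022 ] F [-1.   0.4 -0.7] T [-0.02  0.03 -0.  ] w 0.0552 ff 63.4 j [ 0.4   0.62  2.14 -0.    0.37  0.24]
stopped False
org [0.4773 0.2778] 0.254 0.189 9.2
40.08 [0.4754 0.2993 0.4179] F [-0.1  0.2 -0.5] T [ 0.04  0.01 -0.01] w 0.0743 ff 0.0 j [ 0.51  0.23  1.56 -0.    1.36  0.35]
```

View pics/p1.png

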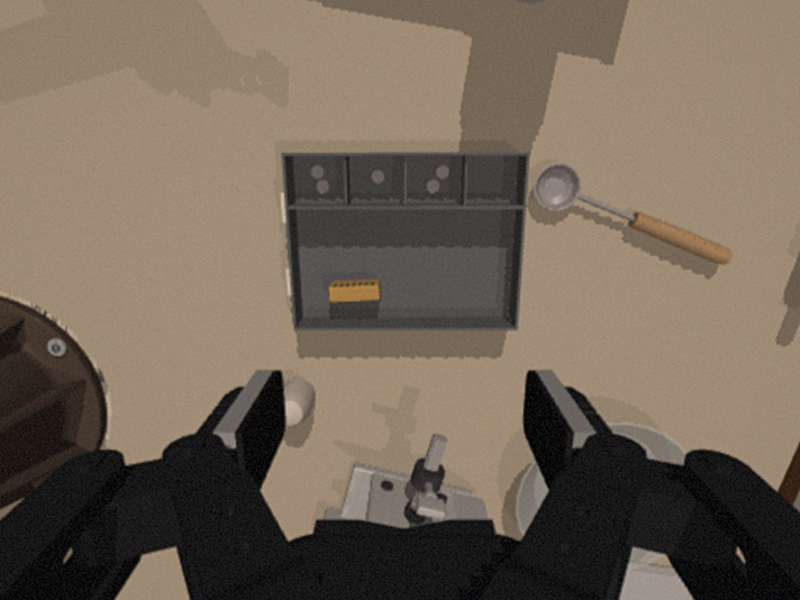

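The first comb stands on the large compartment's floor at (354,291). Now the next three.

```bash
python3 - <<'E'
from h import *
for (x,y),s in(((-.0015,.0318),(-.056,0)),((.0034,-.0302),(.056,-.055)),((.0005,-.0637),(.056,0))):
    w=pick(x,y); print(w)
    if w<.045: break
    place(*s)
ctrl.move_to(HOV,topdown(.16)); snap("p2"); organiser(); st()
E
```

```text
43.51 [ 0.5294 -0.0994  0.1369] F [-2.6  0.8 11. ] T [ 0.11  0.6  -0.03] w 0.055 ff 62.4 j [-0.24  0.47  1.96  0.    0.71 -0.14]
stopped False
0.054453456313808275
org [0.477  0.2787] 0.255 0.19 9.3
width 0.0551
48.64 [0.4222 0.2698 0.0221] F [ 0.6  0.3 -0.3] T [-0.05 -0.04  0.01] w 0.0551 ff 63.4 j [ 0.51  0.63  2.1  -0.    0.41  0.35]
stopped False
54.12 [ 0.5281 -0.1616  0.137 ] F [-2.3  1.7 11.2] T [0.18 0.42 0.11] w 0.055 ff 62.8 j [-0.35  0.49  1.93  0.    0.73 -0.25]
stopped False
0.05486765170059808
org [0.4774 0.2777] 0.254 0.19 9.1
width 0.0551
59.48 [0.5419 0.2325 0.0222] F [ 0.6  0.4 -0.9] T [-0.01 -0.01  0.05] w 0.0549 ff 63.4 j [0.35 0.7  1.89 0.   0.55 0.19]
stopped False
64.88 [ 0.5218 -0.1947  0.1369] F [-2.2  0.6  9.1] T [0.16 0.33 0.03] w 0.0547 ff 63.0 j [-0.41  0.49  1.92  0.    0.73 -0.31]
stopped False
0.05463138639834784
org [0.4772 0.2777] 0.255 0.19 9.2
width 0.0552
70.3 [0.533  0.2868 0.0222] F [-0.1 -0.5 -0.5] T [ 0.01  0.04 -0.01] w 0.0547 ff 63.4 j [ 0.44  0.71  1.86 -0.    0.57  0.28]
stopped False
org [0.4774 0.2781] 0.254 0.189 9.2
72.67 [0.4759 0.2996 0.4177] F [ 0.3 -0.3 -0.3] T [-0.05  0.02  0.  ] w 0.074 ff 0.0 j [ 0.51  0.23  1.56 -0.    1.36  0.35]
```

View pics/p2.png

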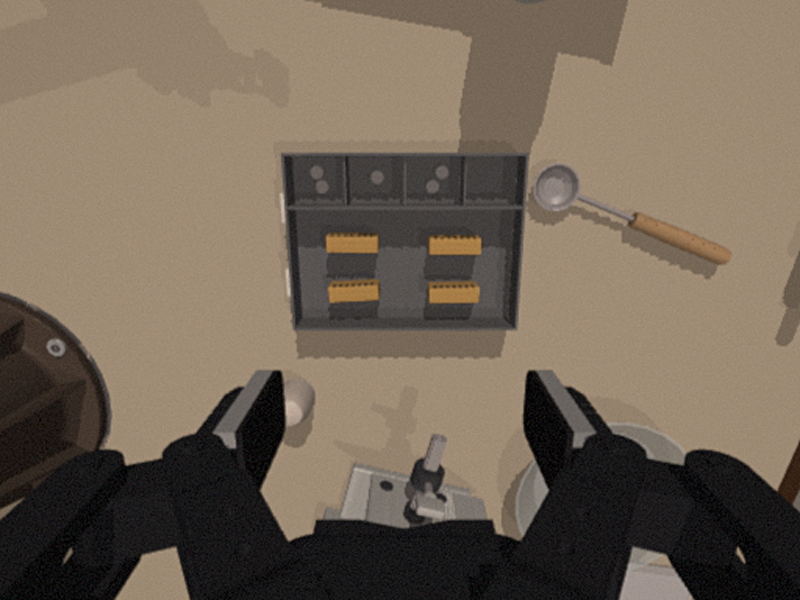

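All four combs stand on the compartment floor at about (352,244), (455,245), (353,292) and (454,293). Now I'll shut the arm.

```bash
python3 - <<'E'
from h import *
jaws.set_gripper(.055)
ctrl.move_to(handle(1.6,.13),RH)
print(ctrl.line_to(handle(1.6,.0),velocity=.1,f_stop=8)); st()
jaws.set_gripper(0); st()
for b in [*np.arange(1.5,.05,-.1),.03,-.02]:
    ctrl.line_to(handle(b),velocity=.06)
    o=status.observe(); print(round(b,2),o["force"].round(1),round(o["width"],4))
    if np.linalg.norm(o["force"])>65: print("stop"); break
    if o["width"]<.007: print("lost"); break
st()
E
```

```text
False
76.18 [ 0.6462 -0.1432  0.2897] F [ 0.8 -0.1  1.2] T [ 0.04 -0.03 -0.05] w 0.0552 ff 0.0 j [-0.26  0.46  1.52  0.    1.16 -0.16]
76.67 [ 0.6462 -0.1432  0.2894] F [ 2.1 -0.5  3.1] T [-0.03 -0.34 -0.09] w 0.0096 ff 58.5 j [-0.26  0.46  1.52  0.    1.16 -0.16]
1.5 [4.3 1.2 7. ] 0.0097
1.4 [ 3.   0.8 12.5] 0.0097
1.3 [1.8 1.3 9.4] 0.0099
1.2 [-0.1  2.6 15.1] 0.0097
1.1 [-1.2  1.  10.6] 0.01
1.0 [-0.5  3.3  1.8] 0.0099
0.9 [-2.9  4.7  5.9] 0.0099
0.8 [-6.6  6.   9.3] 0.0098
0.7 [-2.4  5.7  1.8] 0.0097
0.6 [-6.2  5.   4.7] 0.0101
0.5 [-2.5  3.9 -1.4] 0.0099
0.4 [-5.2  1.5  0.4] 0.0102
0.3 [-6.7  3.6  0.7] 0.0097
0.2 [-7.   2.1 -0.9] 0.0098
0.1 [-6.7  4.3 -2.8] 0.0101
0.03 [-5.9  4.9 -0.6] 0.0097
-0.02 [-3.8  4.2 -3.7] 0.0098
83.12 [ 0.4723 -0.1254  0.1774] F [-3.8  4.2 -3.7] T [ 0.72  0.55 -0.07] w 0.0098 ff 59.6 j [-0.32  0.35  2.03  0.    0.76 -0.22]
```

```bash
python3 - <<'E'
from h import *
jaws.set_gripper(.05); o=status.observe()
ctrl.line_to([*o["ee_pos"][:2],.42],velocity=.15); ctrl.move_to([.48,-.0,.44],RV); ctrl.dwell(.5); snap("f"); 
p,d,o=load("pics/f.npz"); C=(cloud("wrist",d,o)-RT)@RR
m=(abs(C[...,1])<.06)&(abs(C[...,0]+.06)<.02)&(C[...,2]>.14)&(C[...,2]<.25); print("handle",np.median(C[m],0),C[m][:,2].max())
organiser(); st()
E
```

```text
handle [-0.05548062 -0.00041551  0.17735138] 0.18092122046414139
org [0.4762 0.2791] 0.254 0.192 9.4
87.62 [ 0.48 -0.    0.44] F [-0.1  0.  -0.3] T [ 0.02 -0.01  0.02] w 0.0502 ff 0.0 j [-0.06  0.08  1.68  0.    1.38  1.61]
```

View pics/f.png

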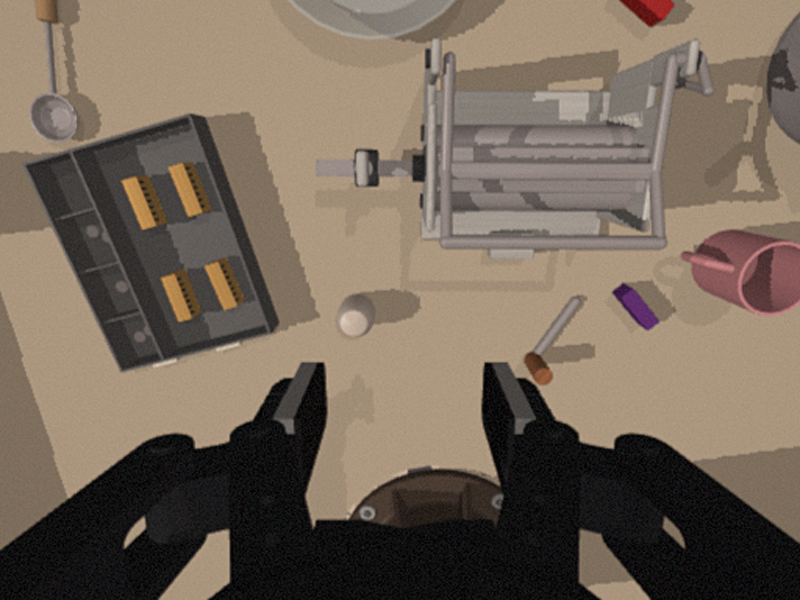

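The arm is fully down: the handle, at image row 242, is about 9 mm lower than at bail = 0. The deck is empty, the combs are in the organiser around (180,240), and the wing at (366,167) is in line with the shaft.

```bash
python3 -c "
from h import *
print(job.hand_in())"
```

```text
the job is handed in; nothing more can be done
None
```

The job is handed in with no verdict returned: the collar is upright, the screw is home, all four combs are on the organiser's large-compartment floor, and the arm is shut.

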